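# Sift the paint-mixing balls

### The arm

A 6-joint arm with a two-finger parallel gripper is mounted at the origin on the work surface. World frame = base frame: x ahead of the robot, y to its left, z up, the work surface at z = 0. Lengths are in m, angles in rad, forces in N, time in s.
With the tool pointing down it reaches from about 0.225 to 0.875 m from the base axis. Payload 3.4 kg.
Tool frame: the origin (TCP) lies midway between the tips of the shut fingers; the grasp point (between the pads) lies 19 mm behind it (pinch_z is the distance from the TCP to the grasp point, in m); z points along the fingers, y is the line along which they close (so a half turn about z gives the same grasp; the last joint's range is limited). The gripper opens to 85 mm and grips with 20 to 120 N. Pads are 22 mm wide; open, the fingers measure 114 mm over their backs; the gripper's body (76 mm by 85 mm) begins 54 mm behind the grasp point. The pads swing forward as they close: fully open they stand 13 mm farther back than shut.
Start: joints at [-1.404, 0.276, 1.505, -0, 1.361, -0.121], TCP at [0.163, -0.551, 0.231] pointing down, gripper open.
Joint ranges: [-2.89, 2.89], [-0.75, 2.08], [0.22, 2.7], [-1.18, 4.32], [0.11, 2.71], [-2.7, 2.7]. Speed limits (rad/s): [2.57, 2.57, 3.14, 3.14, 3.14, 3.14].

### API

Orientations are given as a unit quaternion [w, x, y, z].
In Python, from rig import get_state, get_image, sign_off, pinch_z gives the robot as it stands.
- The arm moves only by the tool send_rows, never from a script. Its argument "steps" is one flat list of numbers, 5 for each row, row after row: the gripper's target within -1 to 1 (fully open at 1, half-way at 0, shut at -1), then the shift along the tool's x, y, z in cm, then the turn about the tool's z in degrees. In form: [gripper, x, y, z, roll, gripper, x, y, z, roll, ...]. A call has 1 to 12 rows; each row shifts and turns the commanded pose from where the row before left it, along the tool's axes as they then stand; what a row does not reach is not made up. A row lasts 1/10 s, in which the tool goes at most 50 mm and 8.59 degrees, less where a joint would pass 70% of its speed; a pose out of reach is approached as far as the arm can. A call is refused whole if a number of a shift passes 5 or a number of a turn 8.59, either way. A call with a gripper value outside its range is refused whole. The fingers move at their own pace and stop on an object; "newtons" is the grip in N (left out, the last holds). Time passes only in rows, so rows that do not move let the fingers close. It gives the time, the measured TCP pose, the force, the opening and the grip force at its end, in the units of the state.
- get_state(): the state, without advancing time (a new reading comes with each control period).
- get_image(name): name is "scene" or "top"; returns a dict with "color" (384x512x3 uint8, red, green, blue), "mtx" (3x3 intrinsics, pixels), "T" (4x4, takes a point from camera to world coordinates). Camera axes: x right, y down, z forward; pixel columns grow to the right and rows downward; lengths in m; the calibration is good to about 2 mm. A picture is of the moment at which its call begins. There is no depth.
- sign_off(): hands the job in; it is judged then, once.
The state is a dict: "clock": time; "qpos": joint angles; "qd": joint speeds; "effort": joint torques, N m; "position": TCP position; "ee_rot": TCP orientation; "contact_force": force on the tool from outside, world axes, zero at the start; "moment": the same for the moment, N m; "width": finger opening in m; "gripper_force": force on a finger pad.
Only numpy, scipy, OpenCV 4.12 (cv2) and the standard library are available. Lean on these libraries where they do the work, as an engineer would, in place of code of your own. Each camera call takes 0.05 s, during which the arm holds its last target. There are 200 camera calls.

### The job

Rock the red-handled rod sieve over its brown catch tray until both small steel mixing balls have dropped through into the tray, with the two big green glass balls still in the sieve. Then tip the glass balls over the sieve's open end into the blue bin (not the yellow one), and set the empty sieve back level and centred across the catch tray.

Things in the scene. Friction and masses are not known exactly. Their poses are not given: they have to be found in the camera images.
- sieve: Loose rod sieve, 0.2 to 0.35 kg, across the tray. Origin: centre of its underside; x runs from handle to open nose, z up; mm: walls to y = +-53, x = -66, z = 48; nose x = 60. Floor rods along x, tops z = 13: close pairs at y = +-16, 22 wide slots at y = 0, +-32. Two skid rods below it at x = +-60, 188 long in y. Red bar handle 20 x 20, x = -66 to -166, axis z = 28: grip it firmly near x = -115.
- catch_tray: Brown open tray fixed to the table, 160 x 150 x 45 mm (x, y, z), walls and floor 5 mm. Origin: centre of its underside. The sieve's skids rest on its two long walls (y = +-72 mm): sieve origin at the tray's (0, 0, 45 mm), sieve x along tray x. Lift the sieve some 65 mm so that it can rock clear of the rim.
- blue_bin: Blue square open bin fixed to the table, 150 x 150 x 60 mm, walls and floor 5 mm. Origin: centre of its underside, z up. A yellow bin of the same size stands about 0.2 m nearer to or farther from the robot and is not to be used.
- steel_a_center (a point): Centre of a small grey steel ball, 14 mm diameter, 11 g. Starts in the groove on the rod pair at the sieve's y = +16 mm; rolls freely along it, a prong stops it at the nose. Rolling the sieve about its x axis by more than 20 degrees frees it to drop through the next slot: rock 30 to 40 degrees to both sides.
- steel_b_center (a point): Centre of the other small steel ball, the same size; starts on the rod pair at the sieve's y = -16 mm and behaves alike.
- glass_a_center (a point): Centre of a big green glass ball, 30 mm diameter, 35 g. Starts in the slot at the sieve's y = +32 mm, too big to fall through; rolls along it. The front skid stops it until the nose points down by 20 degrees; at 40 degrees it pours out over the nose. It leaves its slot sideways only beyond 48 degrees of roll.
- glass_b_center (a point): Centre of the other big glass ball, the same size; starts in the slot at the sieve's y = -32 mm and behaves alike.
Things that resemble listed ones, but are neither listed nor needed, are in the scene too. Leave any pink look-alike of the part that bears glass_b_center alone.

How it is judged:
On the way, in this order (a step that is already met when the one before it is completed fails the run):
1. both steel balls lie in the catch tray while both glass balls are still in the sieve (x of steel_a_center in the frame of catch_tray between -0.075 and 0.075 m and y of steel_a_center in the frame of catch_tray between -0.07 and 0.07 m and z of steel_a_center in the frame of catch_tray between 0 and 0.03 m and x of steel_b_center in the frame of catch_tray between -0.075 and 0.075 m and y of steel_b_center in the frame of catch_tray between -0.07 and 0.07 m and z of steel_b_center in the frame of catch_tray between 0 and 0.03 m and x of glass_a_center in the frame of sieve between -0.075 and 0.075 m and y of glass_a_center in the frame of sieve between -0.053 and 0.053 m and z of glass_a_center in the frame of sieve between 0 and 0.06 m and x of glass_b_center in the frame of sieve between -0.075 and 0.075 m and y of glass_b_center in the frame of sieve between -0.053 and 0.053 m and z of glass_b_center in the frame of sieve between 0 and 0.06 m), for 0.2 s.
2. both glass balls lie in the blue bin (x of glass_a_center in the frame of blue_bin between -0.07 and 0.07 m and y of glass_a_center in the frame of blue_bin between -0.07 and 0.07 m and z of glass_a_center in the frame of blue_bin between 0 and 0.05 m and x of glass_b_center in the frame of blue_bin between -0.07 and 0.07 m and y of glass_b_center in the frame of blue_bin between -0.07 and 0.07 m and z of glass_b_center in the frame of blue_bin between 0 and 0.05 m and x of steel_a_center in the frame of catch_tray between -0.075 and 0.075 m and y of steel_a_center in the frame of catch_tray between -0.07 and 0.07 m and z of steel_a_center in the frame of catch_tray between 0 and 0.03 m and x of steel_b_center in the frame of catch_tray between -0.075 and 0.075 m and y of steel_b_center in the frame of catch_tray between -0.07 and 0.07 m and z of steel_b_center in the frame of catch_tray between 0 and 0.03 m), for 0.2 s.
At the end, for the whole second after the job is handed in: Both steel balls lie in the catch tray, both glass balls in the blue bin, and the sieve stands released and still on the tray's rim, level within 6 degrees, within 20 mm of the tray's middle along each tray axis and within 11 degrees of the tray's x axis (either way round) (all of step 2 and x of sieve in the frame of catch_tray between -0.02 and 0.02 m and y of sieve in the frame of catch_tray between -0.02 and 0.02 m and z of sieve in the frame of catch_tray between 0.04 and 0.052 m and angle between sieve's own z axis and vertical below 0.1 rad and angle between the x axis of sieve and the x axis of catch_tray, either way round below 0.2 rad and linear speed of sieve below 0.02 m/s); the robot touches nothing.
It also fails if it takes over 46 s, if anything falls off the work surface, if the arm or the gripper's body presses on something with over 40 N, if the wrist force passes 120 N, or if a joint passes its speed limit or range.

## Working session

There is one attempt and no reset: what is moved stays moved. The work goes in short steps, Python scripts to look and compute and a tool call to move; the robot and the scene stay as the last step left them, time stands still between calls to the robot, and variables do not carry over. Pictures are saved under pics/ and viewed, at most 10 in all, crops included, and the job is handed in when it is done.

Besides the shell and the picture viewer there is one more tool, called as name(argument=value, ...), one argument or row to a line, values as JSON. send_rows: Moves the arm, as the interface text tells. Its arguments: {"type":"object","properties":{"steps":{"type":"array"},"newtons":{"type":"number"}},"required":["steps"]}

```bash
mkdir -p pics; ls; python3 - <<'E'
from rig import get_state,get_image,pinch_z
import cv2,numpy as np,pickle
print(get_state(),pinch_z)
d={}
for n in("scene","top"):
    i=get_image(n);d[n]=i;cv2.imwrite(f"pics/{n}0.png",i["color"][:,:,::-1]);print(n,i["mtx"].round(1).tolist(),i["T"].round(3).tolist())
pickle.dump(d,open("im0.pkl","wb"))
E
```

```text
pics
{'clock': 0.0, 'qpos': array([-1.40400463e+00,  2.76595654e-01,  1.50614587e+00,  2.35840415e-05,
        1.36067866e+00, -1.20985143e-01]), 'qd': array([ 5.37300704e-04, -6.31814147e-05, -7.84169260e-04, -1.17475764e-03,
       -1.25955492e-04, -5.45003290e-04]), 'effort': array([-1.01778842e-03, -4.16779017e+01, -2.45803910e+01, -2.54783063e-04,
        1.10047107e-02,  1.13206886e-05]), 'position': array([ 0.1631203 , -0.55082819,  0.23043425]), 'ee_rot': array([-9.13790544e-04,  9.89665850e-01,  1.43389923e-01, -9.39901513e-06]), 'contact_force': array([-0.13527745,  0.8823384 ,  0.99091826]), 'moment': array([-0.0296566 , -0.02305434,  0.01126142]), 'gripper_force': 0.0, 'width': 0.08542672402629702} 0.0187
scene [[355.2, 0.0, 259.7], [0.0, 355.2, 190.7], [0.0, 0.0, 1.0]] [[-0.584, 0.601, -0.546, 0.946], [0.812, 0.441, -0.383, 0.238], [0.011, -0.667, -0.745, 0.572], [0.0, 0.0, 0.0, 1.0]]
top [[375.2, 0.0, 257.5], [0.0, 375.2, 193.8], [0.0, 0.0, 1.0]] [[0.006, -0.977, 0.211, 0.464], [-1.0, -0.006, 0.003, -0.024], [-0.002, -0.211, -0.977, 0.693], [0.0, 0.0, 0.0, 1.0]]
```

View pics/top0.png

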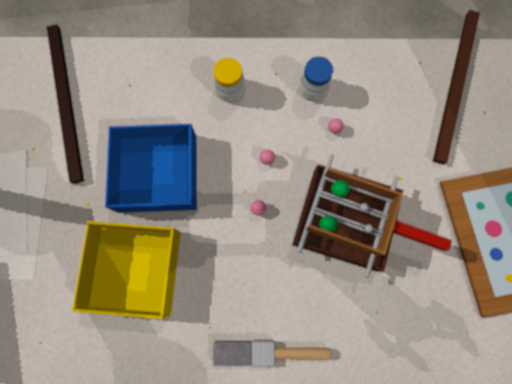

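View pics/scene0.png

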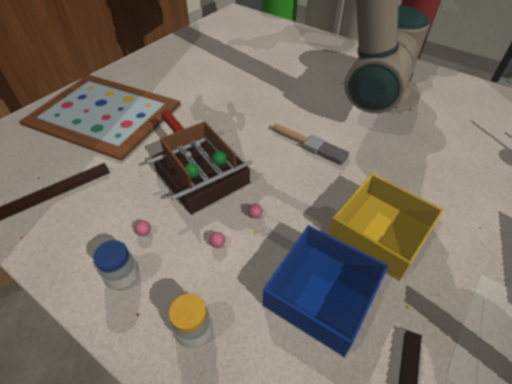

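Top view: the sieve and tray are at about (350,215), with the nose to the left and the red handle to the right at (423,236). The green glass balls are at (340,188) and (328,223). The blue bin is at (152,167), and the yellow bin at (127,270) is nearer the robot, so it's not the target. The pink balls at (267,157), (258,207) and (336,125) are look-alikes to leave alone.

```bash
cat > h.py <<'E'
import numpy as np,cv2
from rig import get_state,get_image
def ray(im,uv,z):
    uv=np.atleast_2d(uv).astype(float);K,T=im["mtx"],im["T"]
    d=np.c_[(uv-[K[0,2],K[1,2]])/[K[0,0],K[1,1]],np.ones(len(uv))]@T[:3,:3].T
    return T[:3,3]+d*((z-T[2,3])/d[:,2])[:,None]
def mask(im,lo,hi):
    m=cv2.inRange(cv2.cvtColor(im["color"],cv2.COLOR_RGB2HSV),lo,hi)
    c=max(cv2.findContours(m,cv2.RETR_EXTERNAL,cv2.CHAIN_APPROX_NONE)[0],key=cv2.contourArea)
    return m,c
def rect(im,c,z):
    p=ray(im,c[:,0,:],z)[:,:2].astype(np.float32)
    r=cv2.minAreaRect(p);return r,cv2.boxPoints(r)
E
python3 - <<'E'
import pickle;from h import *
d=pickle.load(open("im0.pkl","rb"))
for n in d:
    im=d[n]
    for name,lo,hi,z in(("handle",(0,190,100),(6,255,255),.083),("blue",(105,150,40),(125,255,255),.06),("yellow",(22,150,60),(32,255,255),.06)):
        m,c=mask(im,lo,hi)
        print(n,name,cv2.contourArea(c),cv2.boundingRect(c)); r,b=rect(im,c,z);print(np.round(r[0],3),np.round(r[1],3),round(r[2],1),b.round(3).tolist())
    m=cv2.inRange(cv2.cvtColor(im["color"],cv2.COLOR_RGB2HSV),(45,120,60),(75,255,255))
    for c in cv2.findContours(m,0,2)[0]:
        if cv2.contourArea(c)>30:
            (u,v),rr=cv2.minEnclosingCircle(c);print("green",u,v,rr,ray(im,(u,v),.078).round(3))
im=d["top"];cv2.imwrite("pics/crop.png",cv2.resize(im["color"][145:285,270:512,::-1],None,fx=3.3,fy=3.3,interpolation=cv2.INTER_CUBIC))
E
```

```text
scene handle 0.0 (179, 127, 2, 2)
[ 0.54  -0.263] [0.004 0.   ] -106.2 [[0.5410000085830688, -0.26100000739097595], [0.5410000085830688, -0.26100000739097595], [0.5400000214576721, -0.26600000262260437], [0.5400000214576721, -0.26600000262260437]]
scene blue 8693.5 (264, 227, 123, 128)
[0.667 0.169] [0.168 0.146] 2.7 [[0.5799999833106995, 0.23800000548362732], [0.5870000123977661, 0.09200000017881393], [0.7540000081062317, 0.10000000149011612], [0.746999979019165, 0.2460000067949295]]
scene yellow 6161.5 (330, 174, 112, 105)
[0.496 0.197] [0.147 0.185] 86.0 [[0.39800000190734863, 0.12999999523162842], [0.5830000042915344, 0.11699999868869781], [0.5929999947547913, 0.2639999985694885], [0.40799999237060547, 0.2770000100135803]]
green 191.5 169.5 7.106435298919678 [[ 0.618 -0.157  0.078]]
green 219.07142639160156 157.5 6.780173301696777 [[ 0.559 -0.136  0.078]]
green 278.2209167480469 9.151163101196289 17.76019287109375 [[-0.135 -0.455  0.078]]
top handle 547.0 (393, 221, 57, 29)
[ 0.528 -0.289] [0.092 0.018] 70.1 [[0.5040000081062317, -0.32899999618530273], [0.5210000276565552, -0.33500000834465027], [0.5519999861717224, -0.24899999797344208], [0.5350000262260437, -0.24300000071525574]]
top blue 7246.0 (106, 125, 90, 87)
[0.648 0.165] [0.155 0.154] 2.5 [[0.5680000185966492, 0.23800000548362732], [0.5740000009536743, 0.08399999886751175], [0.7289999723434448, 0.09099999815225601], [0.722000002861023, 0.24500000476837158]]
top yellow 8537.5 (73, 221, 107, 98)
[0.473 0.193] [0.16  0.149] 86.0 [[0.3930000066757202, 0.11800000071525574], [0.5419999957084656, 0.1080000028014183], [0.5529999732971191, 0.2669999897480011], [0.40400001406669617, 0.27799999713897705]]
green 327.9166564941406 223.0 9.138323783874512 [[ 0.549 -0.139  0.078]]
green 339.5 188.38888549804688 9.235366821289062 [[ 0.607 -0.16   0.078]]
```

View pics/crop.png

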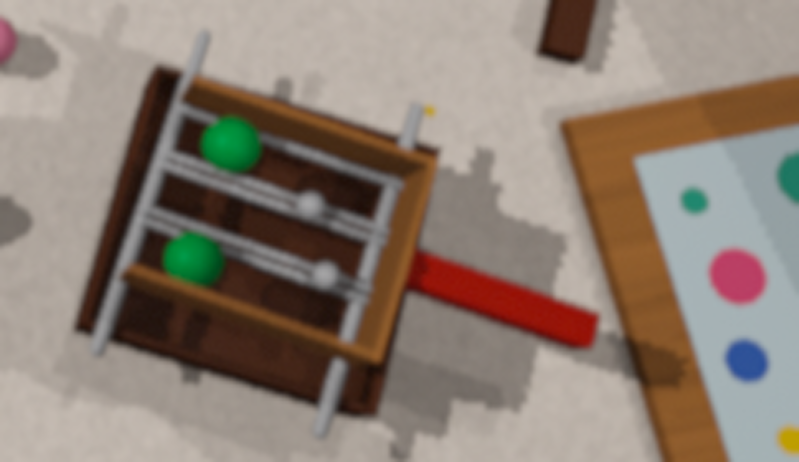

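The crop shows the red handle running from (415,270) to (595,330), both glass balls near the nose end, and the steel balls on the rod pairs at (310,205) and (325,275). I'll move to above the handle.

send_rows(
  steps=[1, 0, 0, 0, -7.67, 1, 0, 0, 0, -7.67, 1, 0, 0, 0, -7.67, 1, 0, 0, 0, -7.67, 1, 0, 0, 0, -7.67, 1, 0, 0, 0, -7.67, 1, 0, 0, 0, -7.67, 1, 3.76, 2.55, 1.1, 0, 1, 3.76, 2.55, 1.1, 0, 1, 3.76, 2.55, 1.1, 0, 1, 3.76, 2.55, 1.1, 0, 1, 3.76, 2.55, 1.1, 0],
  newtons=120,
)

```text
clock: 1.3
position: [0.3479, -0.4163, 0.1756]
ee_rot: [-0.0, 0.818, 0.575, 0.0]
contact_force: [0.4, -0.1, 0.1]
width: 0.0853
gripper_force: 0.0
```

send_rows(
  steps=[1, 3.76, 2.55, 1.1, 0, 1, 3.76, 2.55, 1.1, 0, 1, 3.76, 2.55, 1.1, 0, 1, 3.76, 2.55, 1.1, 0, 1, 3.76, 2.55, 1.1, 0, 1, 0, 0, 0, 0, 1, 0, 0, 0, 0],
)

```text
clock: 2.0
position: [0.5306, -0.2831, 0.1203]
ee_rot: [-0.001, 0.818, 0.576, -0.001]
contact_force: [0.3, 0.3, 0.4]
width: 0.0856
gripper_force: 0.0
```

```bash
cat >> h.py <<'E'
def tool():
    s=get_state();w,x,y,z=s["ee_rot"];th=np.arctan2(2*(x*y+w*z),1-2*(y*y+z*z))
    return s,th
def go(p):
    s,th=tool();d=np.array(p)-s["position"][:2]
    X=np.array([np.cos(th),np.sin(th)]);Y=np.array([np.sin(th),-np.cos(th)])
    return (d@X*100).round(2),(d@Y*100).round(2),np.degrees(th).round(1)
E
python3 - <<'E'
from h import *
s,th=tool();print(s["clock"],s["position"],s["qpos"].round(2),s["ee_rot"].round(3),go((.530,-.284)))
E
```

```text
2.0 [ 0.53063463 -0.28309009  0.12034494] [-0.61  0.4   1.61 -0.    1.14 -0.26] [-0.001  0.818  0.576 -0.001] (np.float64(-0.11), np.float64(-0.03), np.float64(70.3))
```

send_rows(
  steps=[1, 0, 0, 2.3, 0, 1, 0, 0, 2.3, 0, 1, 0, 0, 2.2, 0, 1, 0, 0, 0, 0, -1, 0, 0, 0, 0, -1, 0, 0, 0, 0, -1, 0, 0, 0, 0, -1, 0, 0, 0, 0, -1, 0, 0, 0, 0, -1, 0, 0, 0, 0],
  newtons=120,
)

```text
clock: 3.0
position: [0.5316, -0.2846, 0.0545]
ee_rot: [0.001, 0.818, 0.575, 0.001]
contact_force: [1.0, -0.4, 5.6]
width: 0.0182
gripper_force: 117.0
```

send_rows(
  steps=[-1, 0, 0, -0.5, 0, -1, 0, 0, -1, 0, -1, 0, 0, -1, 0, -1, 0, 0, -0.5, 0, -1, 0, 0, 0, 0],
)

```text
clock: 3.5
position: [0.5311, -0.2845, 0.0844]
ee_rot: [0.001, 0.818, 0.575, 0.0]
contact_force: [-0.3, -0.8, -4.3]
width: 0.0183
gripper_force: 117.3
```

```bash
python3 - <<'E'
from h import *
s,th=tool();print(s["clock"],s["position"],s["contact_force"],s["moment"])
a,b=get_image("top")["color"],get_image("scene")["color"]
a=cv2.resize(a[130:290,260:470],None,fx=1.9,fy=1.9);b=cv2.resize(b[90:230,110:270],None,fx=2.17,fy=2.17)
h=304;cv2.imwrite("pics/lift.png",np.hstack([a[:300],b[:300]])[:,:,::-1])
E
```

```text
3.5 [ 0.53113398 -0.28453701  0.08442182] [-0.25037369 -0.82660157 -4.33475923] [-0.27945078  0.10998671  0.01732959]
```

View pics/lift.png

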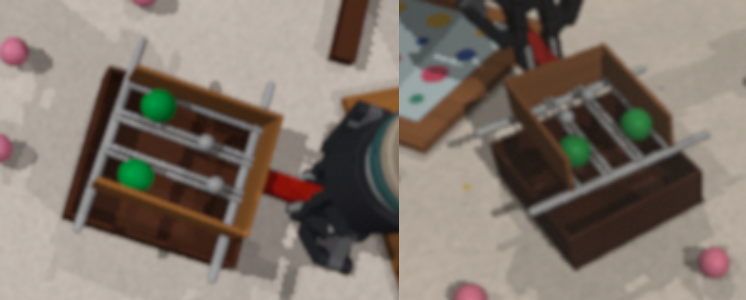

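The sieve lifted level with all four balls still in it. The interface can't tilt the tool, so I'll shake sideways. Lateral acceleration above 0.36 g acts like a roll past 20°, and glass would only leave its slot above about 1.1 g.

send_rows(
  steps=[-1, 0, 1.2, 0, 0, -1, 0, -2.4, 0, 0, -1, 0, 2.4, 0, 0, -1, 0, -2.4, 0, 0, -1, 0, 2.4, 0, 0, -1, 0, -1.2, 0, 0, -1, 0, 0, 0, 0, -1, 0, 0, 0, 0],
)

```text
clock: 4.4
position: [0.5309, -0.2842, 0.083]
ee_rot: [-0.0, 0.818, 0.575, 0.0]
contact_force: [-0.2, -1.0, -3.6]
width: 0.0181
gripper_force: 118.5
```

```bash
cat >> h.py <<'E'
def look(name):
    a,b=get_image("top")["color"],get_image("scene")["color"]
    a=cv2.resize(a[130:290,260:470],None,fx=1.9,fy=1.9);b=cv2.resize(b[90:230,110:270],None,fx=2.17,fy=2.17)
    cv2.imwrite(f"pics/{name}.png",np.hstack([a[:300],b[:300]])[:,:,::-1])
E
python3 - <<'E'
from h import *
s,th=tool();print(s["clock"],s["position"],s["contact_force"],s["moment"])
look("shake1")
E
```

```text
4.4 [ 0.53085276 -0.2841871   0.08303501] [-0.19331038 -1.02756653 -3.57760002] [-0.2689158   0.11374608  0.02900776]
```

View pics/shake1.png

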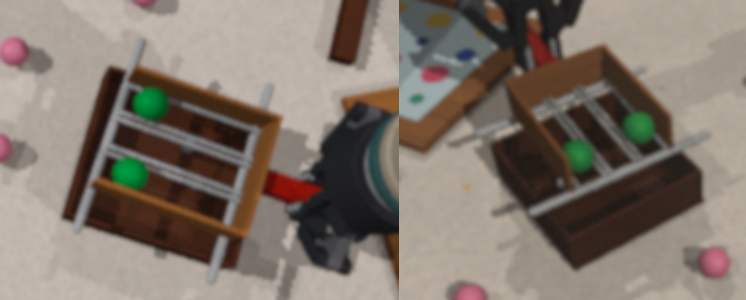

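The steel balls have left the rod pairs and both glass balls are still in their slots, at (152,103) and (128,174). I'll lift the sieve so I can see into the tray.

send_rows(
  steps=[-1, 0, 0, -1, 0, -1, 0, 0, -2, 0, -1, 0, 0, -3, 0, -1, 0, 0, -3, 0, -1, 0, 0, -2, 0, -1, 0, 0, -1, 0, -1, 0, 0, 0, 0],
)

```text
clock: 5.2
position: [0.5314, -0.2847, 0.2054]
ee_rot: [0.002, 0.818, 0.575, 0.001]
contact_force: [1.0, 0.3, -2.7]
width: 0.0181
gripper_force: 118.5
```

```bash
python3 - <<'E'
from h import *
s,th=tool();print(s["clock"],s["position"],s["contact_force"],s["moment"])
a,b=get_image("top"),get_image("scene")
import pickle;pickle.dump((a,b),open("im2.pkl","wb"))
a=cv2.resize(a["color"][110:290,250:450],None,fx=2,fy=2);b=cv2.resize(b["color"][50:230,110:310],None,fx=2,fy=2)
cv2.imwrite("pics/up.png",np.hstack([a,b])[:,:,::-1])
E
```

```text
5.2 [ 0.53143362 -0.28468103  0.20535077] [ 1.0305775   0.30775503 -2.72744787] [-0.28614018  0.14108714 -0.00590698]
```

View pics/up.png

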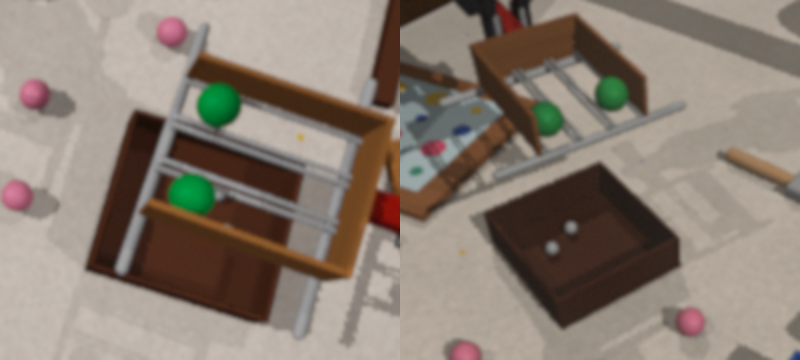

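Both steel balls are in the tray, at (552,247) and (571,227), and both glass balls are in the sieve. Next I'll work out the tray centre and the carry to the blue bin.

```bash
python3 - <<'E'
import pickle;from h import *
a,b=pickle.load(open("im2.pkl","rb"))
P=ray(a,[(317.5,166),(294,264),(384,291)],.045);Q=ray(b,[(152.5,156.5),(210,131.5),(250,169)],.045)
for R in(P,Q):print(R[:,:2].round(3).tolist(),"c",(R[0]+R[2])[:2]/2,np.linalg.norm(R[1]-R[0]),np.linalg.norm(R[2]-R[1]))
d=P[2]-P[1];print(np.degrees(np.arctan2(-d[1],-d[0])));d=Q[1]-Q[0];print(np.degrees(np.arctan2(d[1],d[0])));d=Q[2]-Q[1];print(np.degrees(np.arctan2(d[1],d[0])))
c=np.array([.65,.165]);
for yaw in (70,50,40):
    u=np.array([np.cos(np.radians(yaw)),np.sin(np.radians(yaw))]);print(yaw,c-.145*u,go(c-.145*u))
E
```

```text
[[0.656, -0.13], [0.483, -0.085], [0.439, -0.235]] c [ 0.54756684 -0.18233075] 0.17893727942545623 0.1560335382542062
[[0.616, -0.279], [0.478, -0.235], [0.522, -0.085]] c [ 0.56901762 -0.18193994] 0.14535472395950397 0.1559667914856207
73.82428309018712
162.50591588025839
73.52213006050336
70 [0.60040708 0.02874457] (np.float64(31.79), np.float64(-3.98), np.float64(70.2))
50 [0.5567958  0.05392356] (np.float64(32.68), np.float64(-8.94), np.float64(70.2))
40 [0.53892356 0.0717958 ] (np.float64(33.76), np.float64(-11.23), np.float64(70.2))
```

send_rows(
  steps=[-1, 0.5, -0.33, -0.25, 0, -1, 1.5, -0.33, -0.25, 0, -1, 2.5, -0.33, -0.25, 0, -1, 3.5, -0.33, -0.25, 0, -1, 4, -0.33, -0.25, 0, -1, 4, -0.33, -0.25, 0, -1, 4, -0.33, -0.25, 0, -1, 4, -0.33, -0.25, 0, -1, 3, -0.33, -0.25, 0, -1, 2.3, -0.33, -0.25, 0, -1, 1.5, -0.33, -0.25, 0, -1, 1, -0.33, -0.25, 0],
)

```text
clock: 6.5
position: [0.6005, 0.0303, 0.2329]
ee_rot: [-0.001, 0.818, 0.575, -0.001]
contact_force: [-0.0, -0.9, -3.6]
width: 0.0183
gripper_force: 118.6
```

send_rows(
  steps=[-1, 0, 0, 0, 0, -1, 0, 0, 0, 0, -1, 0, 0, 0, 0],
  newtons=80,
)

```text
clock: 6.8
position: [0.6009, 0.0273, 0.2331]
ee_rot: [0.0, 0.819, 0.574, -0.0]
contact_force: [-0.3, -0.3, -2.7]
width: 0.0181
gripper_force: 118.5
```

```bash
cat >> h.py <<'E'
def greens(im,z):
    m=cv2.inRange(cv2.cvtColor(im["color"],cv2.COLOR_RGB2HSV),(45,120,50),(78,255,255))
    return [(np.round(cv2.minEnclosingCircle(c)[0]).tolist(),round(cv2.minEnclosingCircle(c)[1],1),ray(im,cv2.minEnclosingCircle(c)[0],z)[0].round(3).tolist()) for c in cv2.findContours(m,0,2)[0] if cv2.contourArea(c)>30]
E
python3 - <<'E'
from h import *
s,th=tool();print(s["clock"],s["position"],s["contact_force"],s["moment"],s["gripper_force"],go((.60,.029)))
a,b=get_image("top"),get_image("scene")
print(greens(a,.255),greens(b,.255))
E
```

```text
6.8 [0.60088532 0.02733681 0.23313234] [-0.31521546 -0.30298386 -2.73856646] [-0.2542547   0.08711249  0.03387055] 118.5496973991394 (np.float64(0.13), np.float64(-0.14), np.float64(70.1))
[([99.0, 147.0], 12.0, [0.617, 0.172, 0.255]), ([119.0, 102.0], 11.4, [0.677, 0.153, 0.255])] [([331.0, 211.0], 11.5, [0.69, 0.159, 0.255]), ([369.0, 188.0], 11.7, [0.631, 0.179, 0.255])]
```

send_rows(
  steps=[-1, 0, 0, 0, 0, -1, 0, 0, 0, 0, -1, 0, 0, 0, 0, -1, 0, 0, 0, 0],
  newtons=40,
)

```text
clock: 7.3
position: [0.6012, 0.0284, 0.2333]
ee_rot: [0.0, 0.818, 0.575, -0.0]
contact_force: [-0.6, 0.7, -4.0]
width: 0.018
gripper_force: 118.6
```

```bash
cat > g.py <<'E'
from h import *
s,th=tool();print(s["clock"],s["position"],s["moment"],s["gripper_force"],s["width"])
print(greens(get_image("top"),.255),greens(get_image("scene"),.255))
E
python3 g.py
```

```text
7.3 [0.60117938 0.0283507  0.23325143] [-0.29350321  0.06086324 -0.05483474] 118.57381582260132 0.018026262517786083
[([98.0, 147.0], 11.9, [0.617, 0.173, 0.255]), ([118.0, 102.0], 11.4, [0.677, 0.154, 0.255])] [([332.0, 212.0], 11.7, [0.691, 0.16, 0.255]), ([370.0, 188.0], 11.8, [0.631, 0.179, 0.255])]
```

send_rows(
  steps=[-0.75, 0, 0, 0, 0, -0.75, 0, 0, 0, 0],
  newtons=20,
)

```text
clock: 7.6
position: [0.6012, 0.0285, 0.2333]
ee_rot: [0.0, 0.818, 0.575, -0.0]
contact_force: [-0.1, 0.4, -3.4]
width: 0.018
gripper_force: 118.5
```

```bash
python3 g.py
```

```text
7.6 [0.60117139 0.0285286  0.23327226] [-0.33438964  0.11262854  0.03428821] 118.53287100791931 0.018007512527929058
[([98.0, 146.0], 12.1, [0.617, 0.173, 0.255]), ([118.0, 102.0], 11.4, [0.677, 0.154, 0.255])] [([332.0, 212.0], 11.7, [0.691, 0.16, 0.255]), ([370.0, 188.0], 11.8, [0.631, 0.18, 0.255])]
```

send_rows(
  steps=[-0.6, 0, 0, 0, 0],
  newtons=30,
)

```text
clock: 7.8
position: [0.6011, 0.0285, 0.2333]
ee_rot: [0.0, 0.818, 0.575, -0.0]
contact_force: [-0.4, -0.3, -4.0]
width: 0.018
gripper_force: 118.6
```

send_rows(
  steps=[-0.575, 0, 0, 0, 0],
)

```text
clock: 7.9
position: [0.6012, 0.0285, 0.2333]
ee_rot: [0.0, 0.818, 0.575, 0.0]
contact_force: [-0.1, 0.4, -3.3]
width: 0.0186
gripper_force: 92.8
```

```bash
python3 g.py
```

```text
7.9 [0.60118204 0.02847813 0.23330001] [-0.39553181  0.09656009  0.02615608] 92.75225400924683 0.01856846950620014
[([99.0, 147.0], 12.3, [0.616, 0.172, 0.255]), ([118.0, 102.0], 11.5, [0.677, 0.153, 0.255])] [([332.0, 210.0], 11.3, [0.688, 0.159, 0.255]), ([368.0, 187.0], 11.7, [0.63, 0.178, 0.255])]
```

send_rows(
  steps=[-0.56, 0, 0, 0, 0],
)

```text
clock: 8.1
position: [0.6012, 0.0285, 0.2333]
ee_rot: [0.0, 0.818, 0.575, -0.0]
contact_force: [-0.4, -0.1, -3.3]
width: 0.0192
gripper_force: 60.8
```

send_rows(
  steps=[-0.552, 0, 0, 0, 0],
)

```text
clock: 8.2
position: [0.6012, 0.0285, 0.2333]
ee_rot: [0.0, 0.818, 0.575, -0.0]
contact_force: [0.6, -0.0, -3.6]
width: 0.0194
gripper_force: 43.7
```

```bash
python3 g.py
```

```text
8.2 [0.60116723 0.02846552 0.23327887] [-0.33434548  0.16068796  0.0740328 ] 43.717864751815796 0.01937172951210349
[([101.0, 148.0], 12.3, [0.616, 0.17, 0.255]), ([120.0, 102.0], 11.7, [0.676, 0.151, 0.255])] [([332.0, 208.0], 11.3, [0.687, 0.157, 0.255]), ([367.0, 186.0], 11.6, [0.629, 0.176, 0.255])]
```

send_rows(
  steps=[-0.546, 0, 0, 0, 0],
)

```text
clock: 8.4
position: [0.6012, 0.0285, 0.2333]
ee_rot: [0.0, 0.818, 0.575, -0.0]
contact_force: [0.9, 0.3, -3.3]
width: 0.0195
gripper_force: 30.8
```

send_rows(
  steps=[-0.542, 0, 0, 0, 0],
)

```text
clock: 8.5
position: [0.6013, 0.0285, 0.2334]
ee_rot: [0.0, 0.818, 0.575, 0.0]
contact_force: [0.4, 0.1, -3.3]
width: 0.0196
gripper_force: 22.1
```

```bash
python3 g.py
```

```text
8.5 [0.6012608  0.02853945 0.23335049] [-0.2395864   0.06953467 -0.00806882] 22.116462886333466 0.019638476414807645
[([107.0, 153.0], 11.6, [0.609, 0.162, 0.255]), ([125.0, 108.0], 11.2, [0.668, 0.144, 0.255])] [([326.0, 224.0], 11.0, [0.71, 0.162, 0.255]), ([360.0, 200.0], 11.1, [0.656, 0.179, 0.255])]
```

The nose is now drooping slowly at about 22 N. I'll hold there and watch.

send_rows(
  steps=[-0.542, 0, 0, 0, 0],
)

```text
clock: 8.7
position: [0.6012, 0.0285, 0.2333]
ee_rot: [0.0, 0.818, 0.575, 0.0]
contact_force: [-0.6, -0.8, -3.1]
width: 0.0199
gripper_force: 23.1
```

```bash
cat >> h.py <<'E'
def tri(a,b,ua,ub):
    P=[im["mtx"]@np.linalg.inv(im["T"])[:3] for im in(a,b)]
    X=cv2.triangulatePoints(P[0],P[1],np.array(ua,float).reshape(2,1),np.array(ub,float).reshape(2,1));return (X[:3]/X[3]).ravel().round(3)
E
cat > g.py <<'E'
from h import *
s,th=tool();print(s["clock"],s["position"],s["moment"],s["gripper_force"],s["width"])
a,b=get_image("top"),get_image("scene");A,B=greens(a,.255),greens(b,.255)
A=sorted(A,key=lambda g:g[0][1]);B=sorted([g for g in B if g[0][1]>60],key=lambda g:g[0][0])
print(A,B)
for p,q in zip(A,B):print("tri",tri(a,b,p[0],q[0]))
E
python3 g.py
```

```text
8.7 [0.60118084 0.02848753 0.23331795] [-0.33255828  0.08676937  0.03689874] 23.107408583164215 0.019945821227269518
[([151.0, 137.0], 8.6, [0.629, 0.109, 0.255]), ([136.0, 174.0], 8.9, [0.583, 0.124, 0.255])] [([308.0, 275.0], 8.9, [0.776, 0.178, 0.255]), ([339.0, 251.0], 9.1, [0.733, 0.191, 0.255])]
tri [0.69  0.153 0.099]
tri [0.626 0.172 0.101]
```

send_rows(
  steps=[-0.8, 0, 0, 0, 0, -0.8, 0, 0, 0, 0],
  newtons=120,
)

```text
clock: 9.0
position: [0.6013, 0.0285, 0.2334]
ee_rot: [0.0, 0.818, 0.575, 0.0]
contact_force: [0.2, -0.6, -3.1]
width: 0.0182
gripper_force: 117.2
```

```bash
python3 g.py; python3 - <<'E'
from h import *
a,b=get_image("top")["color"],get_image("scene")["color"]
a=cv2.resize(a[80:260,60:260],None,fx=2,fy=2);b=cv2.resize(b[170:350,230:430],None,fx=2,fy=2)
cv2.imwrite("pics/pour.png",np.hstack([a,b])[:,:,::-1])
E
```

```text
9.0 [0.60127496 0.02854387 0.23341512] [-0.07540789  0.03876003 -0.01463318] 117.2070837020874 0.01818186689307231
[] [([306.0, 291.0], 8.7, [0.792, 0.186, 0.255]), ([337.0, 274.0], 8.9, [0.758, 0.201, 0.255])]
```

View pics/pour.png

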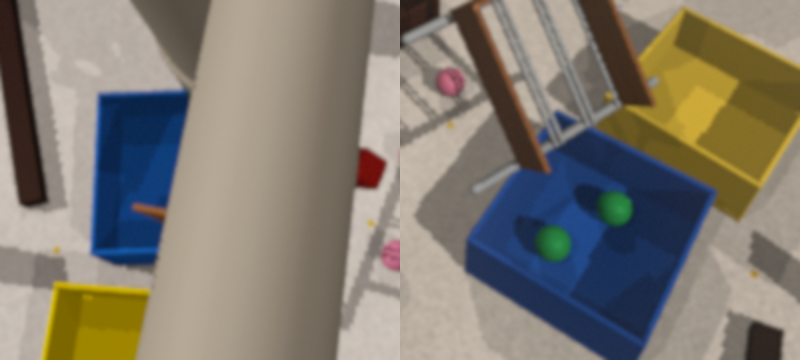

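Both green balls lie in the blue bin, at (553,243) and (615,208), and the empty sieve hangs steeply from the grip. I'll rise, then measure the uncovered tray.

send_rows(
  steps=[-0.8, 0, 0, -1, 0, -0.8, 0, 0, -2, 0, -0.8, 0, 0, -2, 0, -0.8, 0, 0, -1, 0, -0.8, 0, 0, 0, 0],
)

```text
clock: 9.7
position: [0.6022, 0.0284, 0.2956]
ee_rot: [0.001, 0.818, 0.575, 0.002]
contact_force: [0.7, -0.1, -2.7]
width: 0.0184
gripper_force: 117.5
```

```bash
python3 - <<'E'
import pickle;from h import *
a,b=get_image("top"),get_image("scene");pickle.dump((a,b),open("im3.pkl","wb"))
s,th=tool();print(s["clock"],s["position"],s["moment"],np.degrees(th))
vis=[]
for im,x0,x1,y0,y1 in((a,260,430,140,300),(b,100,290,100,230)):
    hsv=cv2.cvtColor(im["color"],cv2.COLOR_RGB2HSV)
    m=((hsv[...,1]>80)&(hsv[...,2]<105)&((hsv[...,0]<18)|(hsv[...,0]>165))).astype(np.uint8)*255
    k=np.zeros_like(m);k[y0:y1,x0:x1]=255;m&=k;m=cv2.morphologyEx(m,cv2.MORPH_OPEN,np.ones((3,3)))
    c=max(cv2.findContours(m,0,1)[0],key=cv2.contourArea);h=cv2.convexHull(c)
    r,bx=rect(im,c,.045);print(cv2.contourArea(c),np.round(r[0],3),np.round(r[1],3),r[2],bx.round(3).tolist())
    ap=cv2.approxPolyDP(h,4,True)[:,0];print(ap.tolist(),ray(im,ap,.045)[:,:2].round(3).tolist())
    v=im["color"].copy();cv2.polylines(v,[c],True,(0,255,0),1);vis.append(cv2.resize(v[y0-20:y0+160,x0-10:x0+190],None,fx=2,fy=2))
cv2.imwrite("pics/tray.png",np.hstack(vis)[:,:,::-1])
E
```

```text
9.8 [0.60086938 0.0284835  0.29296993] [-0.14806729  0.03671397  0.05198751] 70.18005120328681
7512.5 [ 0.564 -0.181] [0.159 0.149] 72.9374771118164 [[0.4699999988079071, -0.23499999940395355], [0.6119999885559082, -0.27900001406669617], [0.6589999794960022, -0.12600000202655792], [0.515999972820282, -0.08299999684095383]]
[[317, 166], [401, 191], [382, 270], [294, 244]] [[0.656, -0.129], [0.611, -0.276], [0.474, -0.234], [0.516, -0.086]]
3845.0 [ 0.579 -0.17 ] [0.188 0.154] 71.9166259765625 [[0.47600001096725464, -0.23600000143051147], [0.6230000257492065, -0.2840000092983246], [0.6809999942779541, -0.10499999672174454], [0.5350000262260437, -0.05700000002980232]]
[[210, 133], [248, 169], [248, 182], [190, 211], [154, 156]] [[0.482, -0.231], [0.524, -0.089], [0.554, -0.066], [0.679, -0.109], [0.613, -0.277]]
```

View pics/tray.png

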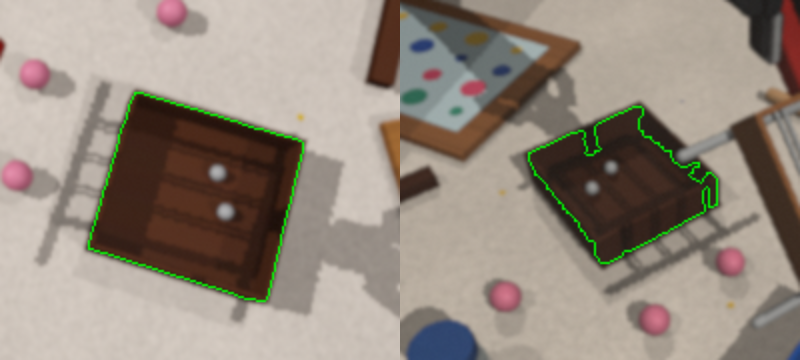

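The tray is centred near (0.565, −0.181) at yaw 73°, and both steel balls are well inside it. I'll measure the sieve's hang angle from the handle and skid.

```bash
python3 - <<'E'
import pickle;from h import *
a,b=pickle.load(open("im3.pkl","rb"))
for n,im in(("top",a),("scene",b)):
    hsv=cv2.cvtColor(im["color"],cv2.COLOR_RGB2HSV)
    m=((hsv[...,1]>170)&(hsv[...,2]>60)&((hsv[...,0]<7)|(hsv[...,0]>174))).astype(np.uint8)
    for c in cv2.findContours(m,0,1)[0]:
        if cv2.contourArea(c)>12:
            print(n,cv2.boundingRect(c))
            # intersect rays with sieve's vertical plane through grip
            g=np.array([.601,.0285,.312]);u=np.array([np.cos(1.225),np.sin(1.225),0]);nrm=np.array([-u[1],u[0],0])
            K,T=im["mtx"],im["T"];p=c[:,0,:].astype(float)
            d=np.c_[(p-[K[0,2],K[1,2]])/[K[0,0],K[1,1]],np.ones(len(p))]@T[:3,:3].T
            X=T[:3,3]+d*(((g-T[:3,3])@nrm)/(d@nrm))[:,None]-g
            print(np.c_[X@u,X[:,2]].round(3)[::max(1,len(p)//8)].tolist())
v=b["color"][60:300,210:450];cv2.imwrite("pics/hang.png",cv2.resize(v,(600,600),interpolation=cv2.INTER_CUBIC)[:,:,::-1])
E
```

```text
top (213, 132, 38, 24)
[[-0.011, 0.043], [-0.004, 0.004], [-0.005, -0.029], [-0.021, -0.016], [-0.036, -0.0], [-0.046, 0.035], [-0.042, 0.058], [-0.03, 0.052], [-0.017, 0.046]]
scene (281, 77, 19, 47)
[[-0.002, 0.023], [0.002, 0.008], [0.002, -0.01], [0.012, -0.023], [0.026, -0.031], [0.034, -0.013], [0.024, -0.0], [0.014, 0.012], [0.003, 0.023]]
```

View pics/hang.png

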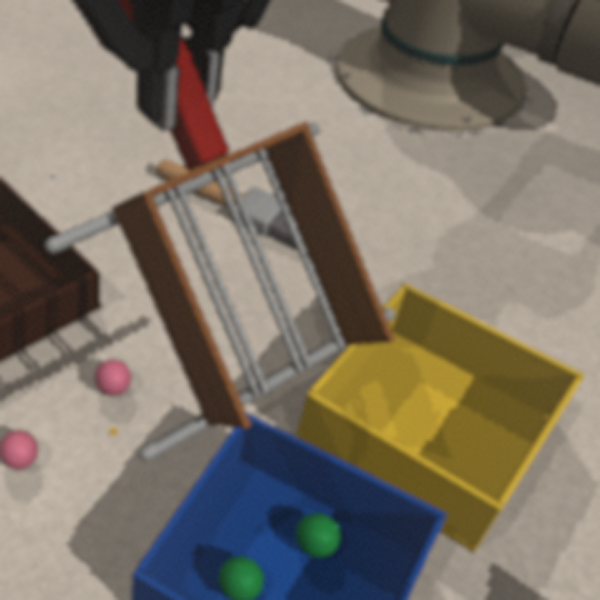

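```bash
python3 - <<'E'
import pickle;from h import *
a,im=pickle.load(open("im3.pkl","rb"))
g=np.array([.601,.0285,.312]);u=np.array([np.cos(1.225),np.sin(1.225),0]);nrm=np.array([-u[1],u[0],0])
K,T=im["mtx"],im["T"];p=np.array([(270,383),(185,187)])*.4+[210,60]
d=np.c_[(p-[K[0,2],K[1,2]])/[K[0,0],K[1,1]],np.ones(len(p))]@T[:3,:3].T
X=T[:3,3]+d*(((g-T[:3,3])@nrm)/(d@nrm))[:,None]-g
r=np.c_[X@u,X[:,2]];print(r,np.linalg.norm(r[0]-r[1]),np.degrees(np.arctan2(*(r[1]-r[0])[::-1])))
t=np.array([.565,-.181]);U=np.array([.292,.956]);print([go(t+k*U) for k in(-.06,-.02,0,.02)])
E
```

```text
[[ 0.10122991 -0.14388009]
 [ 0.01116723 -0.06040772]] 0.12279626357894577 137.17486217870882
[(np.float64(-26.91), np.float64(4.03), np.float64(70.2)), (np.float64(-22.92), np.float64(3.83), np.float64(70.2)), (np.float64(-20.92), np.float64(3.73), np.float64(70.2)), (np.float64(-18.93), np.float64(3.63), np.float64(70.2))]
```

The sieve is pitched about 45°, with the front skid 101 mm ahead of the grip and 144 mm below it. I'll return over the tray, rest the front skid on the rim, and ease the handle back and down with a softer grip so it pivots level.

send_rows(
  steps=[-0.8, -1.5, 0.49, 0, 0, -0.8, -3, 0.49, 0, 0, -0.8, -4, 0.49, 0, 0, -0.8, -4.2, 0.49, 1, 0, -0.8, -4.2, 0.49, 1, 0, -0.8, -4, 0.49, 1, 0, -0.8, -2.5, 0.49, 1, 0, -0.8, -1.5, 0.49, 1, 0, -0.8, 0, 0, 1, -2.9, -0.8, 0, 0, 0, 0, -0.8, 0, 0, 0, 0],
)

```text
clock: 10.9
position: [0.5535, -0.2188, 0.2328]
ee_rot: [-0.001, 0.804, 0.595, -0.0]
contact_force: [-0.2, 0.4, -3.2]
width: 0.0181
gripper_force: 117.4
```

```bash
cat > k.py <<'E'
from h import *
s,th=tool();t=np.array([.565,-.181]);U=np.array([.292,.956]);V=np.array([-.956,.292]);d=s["position"][:2]-t
print(s["clock"],s["position"].round(4),"along",(d@U).round(4),"lat",(d@V).round(4),np.degrees(th).round(1),s["contact_force"].round(1),s["moment"].round(2),s["gripper_force"])
E
python3 k.py
```

```text
10.9 [ 0.5535 -0.2188  0.2328] along -0.0394 lat -0.0 73.0 [-0.2  0.4 -3.2] [-0.11  0.01  0.02] 117.4286162853241
```

send_rows(
  steps=[-0.8, 0, 0, 1.5, 0, -0.8, 0, 0, 1.5, 0, -0.8, 0, 0, 1.5, 0, -0.8, 0, 0, 0.8, 0, -0.8, 0, 0, 0, 0, -0.56, 0, 0, 0.3, 0, -0.554, 0, 0, 0.3, 0, -0.554, 0, 0, 0.3, 0, -0.554, 0, 0, 0, 0],
)

```text
clock: 11.8
position: [0.5535, -0.219, 0.1712]
ee_rot: [-0.0, 0.803, 0.595, -0.0]
contact_force: [-0.5, 0.7, -2.7]
width: 0.0189
gripper_force: 50.8
```

```bash
python3 k.py
```

```text
11.8 [ 0.5535 -0.219   0.1712] along -0.0397 lat -0.0001 73.1 [-0.5  0.7 -2.7] [-0.17  0.06  0.04] 50.8360880613327
```

send_rows(
  steps=[-0.554, 0, 0, 0.3, 0, -0.554, 0, 0, 0.3, 0, -0.554, 0, 0, 0.2, 0],
)

```text
clock: 12.1
position: [0.5537, -0.2202, 0.1647]
ee_rot: [0.001, 0.803, 0.595, -0.0]
contact_force: [-2.4, -2.9, 8.9]
width: 0.0192
gripper_force: 52.1
```

send_rows(
  steps=[-0.554, 0, 0, 0.3, 0, -0.554, 0, 0, 0.3, 0, -0.554, 0, 0, 0, 0],
)

```text
clock: 12.4
position: [0.5541, -0.2228, 0.1606]
ee_rot: [0.004, 0.803, 0.596, -0.001]
contact_force: [-3.1, -6.7, 10.7]
width: 0.0195
gripper_force: 51.7
```

send_rows(
  steps=[-0.548, -0.5, 0, 0.4, 0, -0.548, -0.5, 0, 0.4, 0, -0.548, -0.6, 0, 0.5, 0, -0.548, -0.5, 0, 0.5, 0, -0.548, 0, 0, 0, 0],
)

```text
clock: 12.9
position: [0.5477, -0.2407, 0.1396]
ee_rot: [0.001, 0.804, 0.595, -0.0]
contact_force: [-0.6, -3.3, 3.7]
width: 0.0193
gripper_force: 35.8
```

```bash
python3 k.py
```

```text
12.9 [ 0.5477 -0.2407  0.1396] along -0.0622 lat -0.0009 73.0 [-0.6 -3.3  3.7] [-0.3   0.14  0.05] 35.78654587268829
```

send_rows(
  steps=[-0.548, -0.6, 0, 0.6, 0, -0.548, -0.6, 0, 0.6, 0, -0.548, -0.6, 0, 0.65, 0, -0.548, -0.6, 0, 0.65, 0, -0.548, -0.5, 0, 0.7, 0, -0.548, -0.5, 0, 0.7, 0, -0.548, -0.4, 0, 0.7, 0, -0.548, -0.4, 0, 0.7, 0, -0.548, 0, 0, 0, 0],
)

```text
clock: 13.8
position: [0.5345, -0.2798, 0.0851]
ee_rot: [-0.001, 0.804, 0.595, -0.001]
contact_force: [-0.5, 1.3, -0.2]
width: 0.0192
gripper_force: 33.5
```

```bash
python3 k.py;python3 - <<'E'
from h import *
look("land")
E
```

```text
13.8 [ 0.5345 -0.2798  0.0851] along -0.1034 lat 0.0003 73.1 [-0.5  1.3 -0.2] [ 0.21 -0.07 -0.02] 33.484219908714294
```

View pics/land.png

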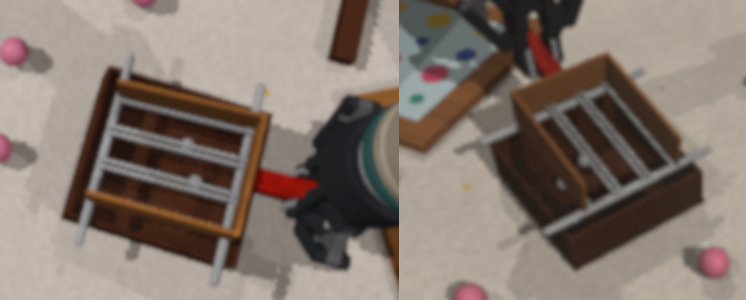

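The front skid is on the rim, the sieve is about 10° off level, and it lines up with the tray. The steel balls show through the rods. I'll finish lowering, then release.

send_rows(
  steps=[-0.548, -0.3, 0, 0.7, 0, -0.548, -0.3, 0, 0.7, 0, -0.548, -0.3, 0, 0.7, 0, -0.548, -0.3, 0, 0.7, 0, -0.548, 0, 0, 0.3, 0, -0.548, 0, 0, 0, 0],
)

```text
clock: 14.5
position: [0.5315, -0.2917, 0.0554]
ee_rot: [0.0, 0.803, 0.595, -0.001]
contact_force: [-1.7, 0.5, 2.5]
width: 0.0196
gripper_force: 33.8
```

```bash
python3 k.py
```

```text
14.5 [ 0.5315 -0.2917  0.0554] along -0.1156 lat -0.0003 73.1 [-1.7  0.5  2.5] [-0.02  0.19 -0.05] 33.814154863357544
```

Now I'll release in small steps, retreat upward and check.

send_rows(
  steps=[-0.45, 0, 0, 0, 0, -0.2, 0, 0, 0, 0, 0.5, 0, 0, 0, 0, 1, 0, 0, 0, 0, 1, 0, 0, 0, 0, 1, 0, 0, -2, 0, 1, 0, 0, -4, 0, 1, 0, 0, -4, 0, 1, -3, 0, -4, 0, 1, -4, 0, -2, 0, 1, 0, 0, 0, 0],
)

```text
clock: 15.6
position: [0.512, -0.3636, 0.2196]
ee_rot: [0.005, 0.804, 0.594, -0.0]
contact_force: [-0.1, 0.6, 0.4]
width: 0.0856
gripper_force: 0.0
```

```bash
python3 k.py;python3 - <<'E'
from h import *
a,b=get_image("top"),get_image("scene")
t=np.array([.565,-.181]);U=np.array([.292,.956]);V=np.array([-.956,.292])
m,c=mask(a,(0,190,100),(6,255,255));r,bx=rect(a,c,.083);print("handle",np.round(r[0],3),np.round(r[1],3),r[2],cv2.boundingRect(c));q=[((p-t)@U,(p-t)@V) for p in bx];print(np.round(q,3).tolist())
# skids: grey bright low-sat pixels? glass in bin & steel check
print("glass",greens(a,.02),greens(b,.02))
bl=np.array([.65,.165])
g=cv2.cvtColor(a["color"],cv2.COLOR_RGB2HSV);m=((g[...,1]<60)&(g[...,2]>95)).astype(np.uint8)
k=np.zeros_like(m);cv2.fillPoly(k,[np.array([[320,170],[398,195],[380,265],[298,240]])],1)
n,l,st,ce=cv2.connectedComponentsWithStats(m*k)
for i in range(1,n):
    if st[i,4]>8:print("grey",st[i].tolist(),[(round(float((p-t)@U),3),round(float((p-t)@V),3)) for p in ray(a,ce[i],.012)[:,:2]])
E
```

```text
15.6 [ 0.512  -0.3636  0.2196] along -0.1901 lat -0.0026 72.9 [-0.1  0.6  0.4] [ 0.08 -0.07 -0.06] 0.0
handle [ 0.527 -0.295] [0.092 0.018] 73.15117645263672 (397, 224, 57, 25)
[[-0.166, 0.012], [-0.166, -0.006], [-0.074, -0.005], [-0.074, 0.012]]
glass [([150.0, 189.0], 7.6, [0.617, 0.176, 0.02]), ([167.0, 158.0], 7.2, [0.677, 0.148, 0.02])] [([306.0, 291.0], 8.7, [0.679, 0.147, 0.02]), ([337.0, 274.0], 8.6, [0.619, 0.175, 0.02]), ([280.0, 8.0], 18.3, [-0.276, -0.539, 0.02])]
grey [305, 172, 89, 80, 1617] [(-0.008, -0.012)]
grey [374, 257, 6, 8, 39] [(-0.074, 0.055)]
```

```bash
python3 -c "
from rig import sign_off;print(sign_off())"
```

```text
the job is handed in; nothing more can be done
None
```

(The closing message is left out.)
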